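Draw the dispenser bottle out of the packed spares crate

ROBOT

A 6-joint arm with a two-finger parallel gripper is mounted at the origin on a cart in front of the work surface, level with it; the furniture and walls round the work are solid. World frame = base frame: x ahead of the robot, y to its left, z up, the work surface at z = 0. Lengths are in mm, angles in rad, forces in N, time in s.
With the tool pointing down it reaches from about 350 to 775 mm from the base axis. Payload 7.3 kg.
Tool frame: the origin (TCP) lies at the very end of the fingers, on their centre line; the grasp point (between the pads) lies 19 mm behind it; z points along the fingers, y is the line along which they close (so a half turn about z gives the same grasp; the last joint's range is limited). The gripper opens to 92 mm and grips with 3 to 60 N. Pads are 19 mm wide; open, the fingers measure 130 mm over their backs; the gripper's body (75 mm by 190 mm) begins 47 mm behind the grasp point.
Start: joints at [1.134, 0.342, 1.524, -0, 1.275, -0.146], TCP at [150.512, 502.982, 226.741] pointing down, gripper open.
Joint ranges: [-2.53, 2.53], [-0.77, 2.02], [0.04, 2.7], [-1, 4.14], [0.28, 2.66], [-3.11, 3.11]. Speed limits (rad/s): [2.57, 2.57, 3.14, 3.14, 3.14, 3.14].

INTERFACE

Orientations are given as [roll, pitch, yaw] about the fixed x, y, z axes, in that order (R = Rz(yaw) Ry(pitch) Rx(roll)).
In Python, from plant import bot gives the robot as it stands.
- The arm moves only by the tool jog_arm, never from a script. Its argument "targets" is a list of rows, each an object with "xyz": the shift along the tool's x, y, z as a fraction of full scale, a list of three; "spin": the turn about the tool's z as a fraction of full scale. In form: [{"xyz": [x, y, z], "spin": spin}, ...]. A call has exactly 10 rows; each row shifts and turns the commanded pose from where the row before left it, along the tool's axes as they then stand; what a row does not reach is not made up. Full scale, the value 1, is 80 mm for a shift and 0.1 rad for a turn. A row lasts 1/8 s, in which the tool goes at most 62.5 mm and 10.7 degrees, less where a joint would pass 70% of its speed; a pose out of reach is approached as far as the arm can. A call with a number of a shift or a turn outside -1 to 1 is refused whole. A call with a gripper value outside its range is refused whole. "gripper" is the opening in per cent of the stroke, from 0 (shut) to 100 (fully open), set as the call begins (left out, the last holds). The fingers move at their own pace and stop on an object; the grip force is fixed at half the most. Time passes only in rows, so rows that do not move let the fingers close, or fill a call up. It gives the time, the measured TCP pose, the force, the opening and the grip force at its end, in the units of the state.
- bot.get_obs(): the state, without advancing time (a new reading comes with each control period).
- bot.capture(name): name is "scene" or "top" or "wrist"; returns the picture (400x640x3 uint8, blue, green, red); there is no depth.
- bot.get_calibration(name): a dict with "vfov" (degrees; the focal length in pixels is half the picture's height over the tangent of half this angle, whatever the lens; pixels are square), "cx", "cy" (the principal point, pixels), "eye" and "rotation" of the camera in the world. Camera axes: x right, y down, z forward; pixel columns grow to the right and rows downward; lengths in mm; the calibration is good to about 2 mm. A picture is of the moment at which its call begins: read the wrist's pose just before it. get_calibration takes no time and is no camera call; for the wrist camera it gives the pose at the moment of the call.
- bot.close_job(): hands the job in; it is judged then, once.
The state is a dict: "time": time; "joint_positions": joint angles; "dq": joint speeds; "tau": joint torques, N m; "tool_pos": TCP position; "tcp_rot": TCP orientation; "contact_force": force on the tool from outside, world axes, zero at the start; "moment": the same for the moment, N m; "grip_width": finger opening in mm; "finger_force": force on a finger pad.
Only numpy, scipy, OpenCV 4.12 (cv2) and the standard library are available. Lean on these libraries where they do the work, as an engineer would, in place of code of your own. Each camera call takes 0.05 s, during which the arm holds its last target. There are 200 camera calls.

TASK

Lift the dispenser bottle out of the small plywood crate, where batteries and motors hem it in on all sides, and stand it upright in the middle of the low round stand, then let go. Keep the bottle upright on the way, and leave both batteries lying in their places in the crate.

Things in the scene. Friction and masses are not known exactly. Their poses are not given: they have to be found in the camera images.
- dispenser_bottle: upright round dispenser bottle, 130 mm tall, about 150 g, in the middle of the crate: body 52 mm across (shoulder narrowing up to 94 mm), screw cap 32 mm across from 94 to 115 mm up, 8 mm spout above. Origin: centre of its underside, z up. Batteries left and right and motors (28 mm wide, 25 mm high) in front and behind touch it, with 1 mm play; above 50 mm nothing is beside it
- round_stand: low round turned bottle stand fixed on the bench: aluminium with a flat black rubber top, 108 mm in diameter, 45 mm high; origin: centre of its underside, so that its flat top is 45 mm above the origin; z up
- battery_left: dark drone battery lying flat in the crate on the bottle's left (+y) side, 42 x 102 x 37 mm; origin: centre of its underside, its own y axis along its length, z up. The crate is fixed to the bench, open above, plywood, outside 122 x 149 mm; rim 50 mm above the bench, walls and floor 6 mm thick; the batteries lie lengthwise along its 122 mm
- battery_right: dark drone battery lying flat in the crate on the bottle's right (-y) side, 40 x 104 x 35 mm; origin: centre of its underside, its own y axis along its length, z up
Things that resemble listed ones, but are neither listed nor needed, are in the scene too. Of the things that look like the dispenser_bottle, the larger one is meant.

How it is judged:
By the outcome, as a careful person would: the job done as asked, in the order asked, and still so for the second after the job is handed in, with the robot touching nothing.
It also fails if it takes over 38 s, if anything falls off the work surface, if the arm or the gripper's body presses on something with over 40 N, if the wrist force passes 120 N, or if a joint passes its speed limit or range.

## Working session

There is one attempt and no reset: what is moved stays moved. The work goes in short steps, Python scripts to look and compute and a tool call to move; the robot and the scene stay as the last step left them, time stands still between calls to the robot, and variables do not carry over. Pictures are saved under pics/ and viewed, at most 10 in all, crops included, and the job is handed in when it is done.

Besides the shell and the picture viewer there is one more tool, called after "Call:" as name(argument=value, ...), one argument or row to a line, values as JSON. jog_arm: Moves the arm, as the interface text tells. Shift numbers are shares of 80 mm and turn numbers shares of 0.1 rad, none past 1 either way. Its arguments: {"type":"object","properties":{"targets":{"type":"array","items":{"type":"object","properties":{"xyz":{"type":"array","items":{"type":"number"}},"spin":{"type":"number"}}}},"gripper":{"type":"number"}},"required":["targets"]}

```bash
mkdir -p pics; ls; cat > h.py <<'E'
import numpy as np,cv2
from plant import bot
def ray(cal,u,v):
    f=200/np.tan(np.radians(cal['vfov'])/2)
    return np.array(cal['rotation'])@np.array([(u-cal['cx'])/f,(v-cal['cy'])/f,1.])
def onz(cal,u,v,z):
    d=ray(cal,u,v);e=np.array(cal['eye']);return (e+d*(z-e[2])/d[2]).round(1)
def proj(cal,p):
    f=200/np.tan(np.radians(cal['vfov'])/2)
    c=np.array(cal['rotation']).T@(np.array(p,float)-np.array(cal['eye']));return (f*c[0]/c[2]+cal['cx'],f*c[1]/c[2]+cal['cy'])
E
python3 - <<'E'
from h import *
o=bot.get_obs();print(o)
for n in('top','scene'):
    print(n,bot.get_calibration(n));cv2.imwrite(f'pics/{n}0.png',bot.capture(n))
E
```

```text
pics
{'time': 0.0, 'joint_positions': array([ 1.13400912e+00,  3.42723907e-01,  1.52504064e+00,  7.49104431e-06,
        1.27541776e+00, -1.46006612e-01]), 'dq': array([-0.00146518,  0.00088782, -0.00051105, -0.00112472,  0.00074145,
       -0.00106376]), 'tau': array([-2.35268431e-03, -4.31223428e+01, -2.44216847e+01,  7.15437136e-02,
        5.58045530e-02, -1.49322241e-04]), 'tool_pos': array([150.31593964, 502.57812901, 226.0361202 ]), 'tcp_rot': array([-3.14002096e+00, -2.38363146e-04,  2.85080968e+00]), 'contact_force': array([-0.37768645,  0.01221712, -0.37779851]), 'moment': array([-0.01256927, -0.03257573, -0.00329287]), 'finger_force': 0.0, 'grip_width': 91.67817017026032}
top {'vfov': 56.29422366756932, 'cx': 320.78293599544975, 'cy': 200.4021318283716, 'eye': array([ 466.57623227, -235.96300381,  889.9482945 ]), 'rotation': array([-3.10652118, -0.00780748, -1.58277146])}
scene {'vfov': 53.49116406883047, 'cx': 323.12609459854156, 'cy': 190.843175223319, 'eye': array([ 123.24720341, -753.45559569,  568.38766088]), 'rotation': array([-2.23144465e+00,  1.90520564e-03, -6.62792245e-01])}
```

```bash
python3 - <<'E'
s=open('h.py').read()
s=s.replace("np.array(cal['rotation'])","R(cal['rotation'])").replace("def ray","from scipy.spatial.transform import Rotation\ndef R(r): return Rotation.from_euler('xyz',r).as_matrix()\ndef ray",1)
open('h.py','w').write(s)
E
```

```text
(no output)
```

View pics/top0.png

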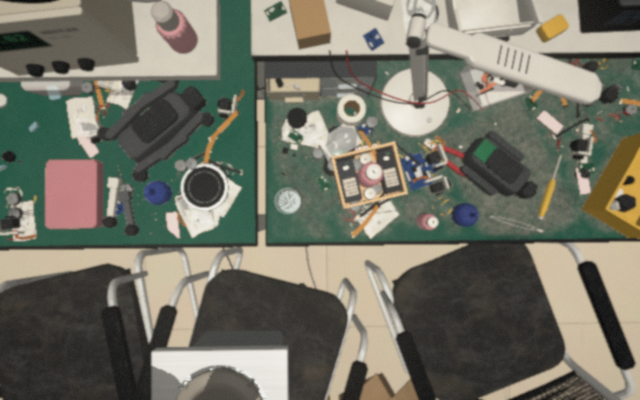

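View pics/scene0.png

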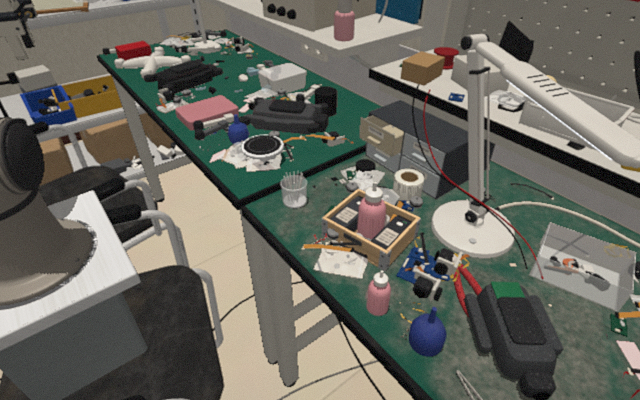

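```bash
python3 - <<'E'
from h import *
t=cv2.imread('pics/top0.png');s=cv2.imread('pics/scene0.png')
a=cv2.resize(t[135:215,320:440],(480,320),interpolation=cv2.INTER_CUBIC)
b=cv2.resize(t[155:225,160:240],(320,280),interpolation=cv2.INTER_CUBIC)
c=cv2.resize(s[175:265,300:430],(390,270),interpolation=cv2.INTER_CUBIC)
d=cv2.resize(s[110:200,205:335],(390,270),interpolation=cv2.INTER_CUBIC)
m=np.zeros((600,800,3),np.uint8);m[:320,:480]=a;m[:280,480:]=b;m[325:595,:390]=c;m[325:595,400:790]=d
cv2.imwrite('pics/crop.png',m)
k=bot.get_calibration('top');q=bot.get_calibration('scene')
print('crate corners z50',[onz(k,*p,50) for p in((332,157),(398,142),(410,191),(343,207))])
print('cap top',onz(k,371,168,120),onz(q,374,188,125))
print('stand',onz(k,206,187,45),onz(q,263,146,45),[onz(k,*p,45) for p in((183,187),(230,187),(206,163),(206,211))])
print('small',onz(k,429,221,70)); print('lamp base',onz(k,415,100,20),'lamparm',onz(k,420,45,350))
E
```

```text
crate corners z50 [array([ 593.7, -269.4,   50. ]), array([ 626.2, -419.3,   50. ]), array([ 514.8, -444.3,   50. ]), array([ 480.5, -292.6,   50. ])]
cap top [ 559.4 -347.   120. ] [ 552.4 -354.2  125. ]
stand [529.5  16.   45. ] [531.   16.4  45. ] [array([530.1,  67.8,  45. ]), array([528.9, -38.1,  45. ]), array([583.9,  16. ,  45. ]), array([475.3,  16.1,  45. ])]
small [ 447.2 -479.8   70. ]
lamp base [ 731.  -467.9   20. ] lamparm [ 712.3 -389.   350. ]
```

View pics/crop.png

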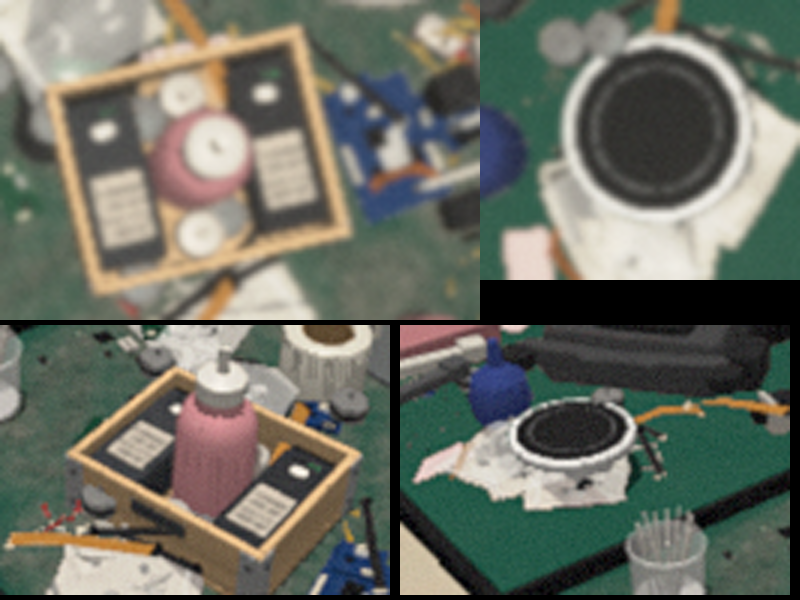

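The pink bottles in the top view are at (371,174) in the crate, (429,221) smaller and standing alone, and (172,30) on the shelf. The one in the crate is meant, and it's the larger of the two on the bench. The black disc at (206,187) measures 106–109 mm at z = 45 and both cameras agree on it, so it is the stand, centred near (530,16). The crop confirms both. Next I'm moving towards the crate along an arc.

Call:
jog_arm(
  targets=[
    {"xyz":[-0.45,-0.286,0],"spin":0},
    {"xyz":[-0.45,-0.286,0],"spin":0},
    {"xyz":[-0.45,-0.286,0],"spin":0},
    {"xyz":[-0.45,-0.286,0],"spin":0},
    {"xyz":[-0.45,-0.286,0],"spin":0},
    {"xyz":[-0.45,-0.286,0],"spin":0},
    {"xyz":[-0.45,-0.286,0],"spin":0},
    {"xyz":[-0.45,-0.286,0],"spin":0},
    {"xyz":[-0.45,-0.286,0],"spin":0},
    {"xyz":[-0.45,-0.286,0],"spin":0},
  ],
  gripper=100,
)

```text
time: 1.35
tool_pos: [430.4, 179.3, 226.5]
tcp_rot: [-3.141, -0.0, 2.851]
contact_force: [0.4, -0.1, 0.2]
grip_width: 92.1
finger_force: 0.0
```

Call:
jog_arm(
  targets=[
    {"xyz":[-0.256,-0.55,0],"spin":0},
    {"xyz":[-0.256,-0.55,0],"spin":0},
    {"xyz":[-0.256,-0.55,0],"spin":0},
    {"xyz":[-0.256,-0.55,0],"spin":0},
    {"xyz":[-0.256,-0.55,0],"spin":0},
    {"xyz":[-0.256,-0.55,0],"spin":0},
    {"xyz":[-0.256,-0.55,0],"spin":0},
    {"xyz":[-0.256,-0.55,0],"spin":0},
    {"xyz":[-0.256,-0.55,0],"spin":0},
    {"xyz":[0,0,0],"spin":0},
  ],
)

```text
time: 2.6
tool_pos: [492.6, -254.6, 225.7]
tcp_rot: [-3.141, -0.001, 2.847]
contact_force: [-0.2, -0.0, -0.1]
grip_width: 92.1
finger_force: 0.0
```

```bash
python3 - <<'E'
from h import *
o=bot.get_obs();print(o['time'],o['tool_pos'],o['tcp_rot'],o['joint_positions'])
k=bot.get_calibration('wrist');print(k)
im=bot.capture('wrist');cv2.imwrite('pics/w1.png',im)
import json;json.dump({a:np.array(b).tolist() for a,b in k.items()},open('w1.json','w'))
E
```

```text
2.6 [ 492.55279703 -254.56969015  225.66909962] [-3.14139303e+00 -9.17527996e-04  2.84701447e+00] [-6.14983694e-01  3.97428105e-01  1.44288716e+00 -4.96253044e-04
  1.30208538e+00 -1.89106999e+00]
{'vfov': 59.439208513872885, 'cx': 319.8366519096543, 'cy': 195.13246489130364, 'eye': array([ 415.41427199, -231.51377266,  383.96218404]), 'rotation': array([ 2.84139945e+00, -8.03438661e-04,  1.27689814e+00])}
```

View pics/w1.png

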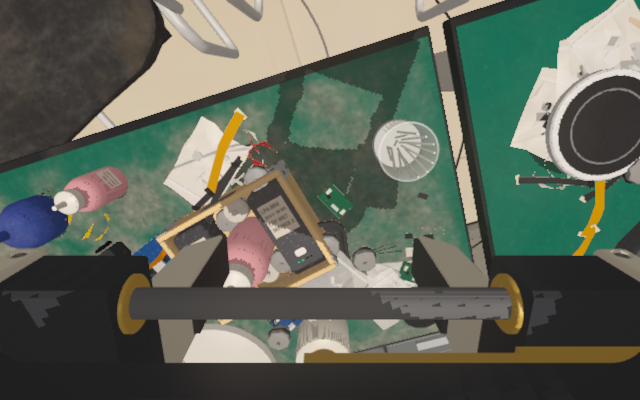

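```bash
cat >> h.py <<'E'
def tool(dw,o=None):
    o=o or bot.get_obs();return (R(o['tcp_rot']).T@np.array(dw,float)/80).round(3)
E
python3 - <<'E'
from h import *
k=bot.get_calibration('top');q=bot.get_calibration('scene')
print(onz(k,374.2,170.8,121),onz(q,374,190.7,121))
o=bot.get_obs();print(tool(np.array([554,-355,150])-o['tool_pos'],o))
k=bot.get_calibration('wrist');print(proj(k,o['tool_pos']))
E
```

```text
[ 553.4 -353.4  121. ] [ 550.6 -356.5  121. ]
[-1.108 -1.003  0.944]
(np.float64(320.18737354448865), np.float64(255.42864950104516))
```

Both cameras put the cap near (552.5,-355). I'll go above it to z = 150 and look from close by.

Call:
jog_arm(
  targets=[
    {"xyz":[-0.222,-0.2,0],"spin":0},
    {"xyz":[-0.222,-0.2,0],"spin":0},
    {"xyz":[-0.222,-0.2,0],"spin":0},
    {"xyz":[-0.222,-0.2,0],"spin":0},
    {"xyz":[-0.222,-0.2,0],"spin":0},
    {"xyz":[0,0,0.24],"spin":0},
    {"xyz":[0,0,0.24],"spin":0},
    {"xyz":[0,0,0.24],"spin":0},
    {"xyz":[0,0,0.22],"spin":0},
    {"xyz":[0,0,0],"spin":0},
  ],
)

```text
time: 3.9
tool_pos: [554.4, -351.7, 150.0]
tcp_rot: [3.14, -0.004, 2.852]
contact_force: [-1.0, 0.1, 0.3]
grip_width: 91.5
finger_force: 0.0
```

```bash
python3 - <<'E'
from h import *
o=bot.get_obs();print(o['time'],o['tool_pos'],o['tcp_rot'])
k=bot.get_calibration('wrist');im=bot.capture('wrist')
import json;json.dump({a:np.array(b).tolist() for a,b in k.items()},open('w2.json','w'))
cv2.imwrite('pics/w2.png',cv2.resize(im[60:360,120:520],(800,600)))
print(proj(k,o['tool_pos']),proj(k,[552.5,-355,121]),proj(k,[552.5,-355,136]))
E
```

```text
3.9 [ 554.44825934 -351.71486373  149.98607618] [ 3.13971827 -0.0036162   2.85207881]
(np.float64(320.15138003098593), np.float64(255.40431440230395)) (np.float64(313.5564014108011), np.float64(230.99789595652172)) (np.float64(313.1567747305297), np.float64(241.92134862355528))
```

View pics/w2.png

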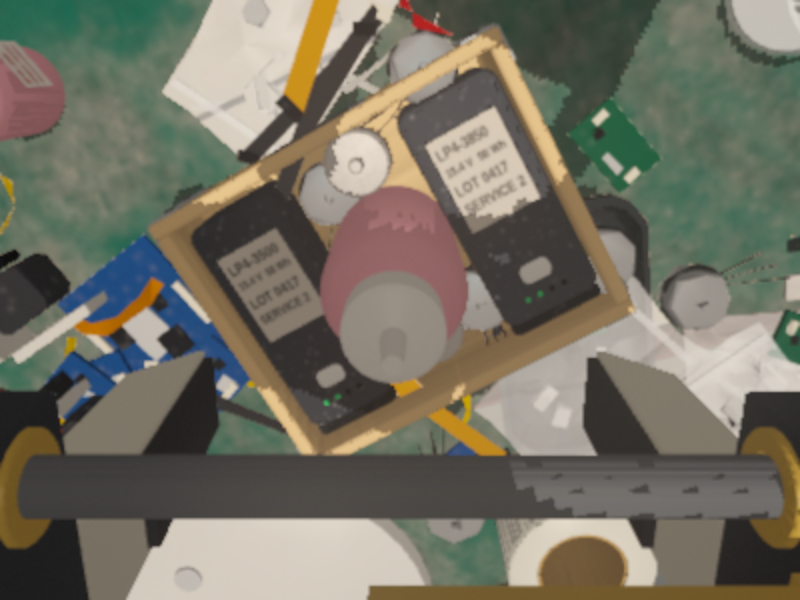

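```bash
python3 - <<'E'
from h import *
import json;k=json.load(open('w2.json'))
print(onz(k,316.5,224,121),onz(k,316.5,235,136))
o=bot.get_obs();p=onz(k,316.5,227,121);print(p,tool([p[0]-o['tool_pos'][0],p[1]-o['tool_pos'][1],100-o['tool_pos'][2]]))
E
```

```text
[ 548.8 -352.1  121. ] [ 549.2 -352.1  136. ]
[ 550.6 -352.7  121. ] [ 0.051 -0.02   0.641]
```

The cap is at about (550,-352.5). I'll correct by 5 mm, descend to TCP z = 100 and close on the cap.

Call:
jog_arm(
  targets=[
    {"xyz":[0.055,-0.02,0],"spin":0},
    {"xyz":[0,0,0.16],"spin":0},
    {"xyz":[0,0,0.16],"spin":0},
    {"xyz":[0,0,0.15],"spin":0},
    {"xyz":[0,0,0.15],"spin":0},
    {"xyz":[0,0,0],"spin":0},
    {"xyz":[0,0,0],"spin":0},
    {"xyz":[0,0,0],"spin":0},
    {"xyz":[0,0,0],"spin":0},
    {"xyz":[0,0,0],"spin":0},
  ],
)

```text
time: 5.2
tool_pos: [550.4, -354.1, 102.2]
tcp_rot: [-3.141, 0.0, 2.851]
contact_force: [0.8, 0.6, -0.2]
grip_width: 91.9
finger_force: 0.0
```

Call:
jog_arm(
  targets=[
    {"xyz":[0,0,0],"spin":0},
    {"xyz":[0,0,0],"spin":0},
    {"xyz":[0,0,0],"spin":0},
    {"xyz":[0,0,0],"spin":0},
    {"xyz":[0,0,0],"spin":0},
    {"xyz":[0,0,0],"spin":0},
    {"xyz":[0,0,0],"spin":0},
    {"xyz":[0,0,0],"spin":0},
    {"xyz":[0,0,0],"spin":0},
    {"xyz":[0,0,0],"spin":0},
  ],
  gripper=0,
)

```text
time: 6.45
tool_pos: [550.3, -354.0, 101.9]
tcp_rot: [3.141, 0.0, 2.851]
contact_force: [-0.3, 0.3, 0.9]
grip_width: 29.9
finger_force: 30.0
```

Closed at 29.9 mm with 30 N. Lifting slowly and straight up.

Call:
jog_arm(
  targets=[
    {"xyz":[0,0,-0.05],"spin":0},
    {"xyz":[0,0,-0.07],"spin":0},
    {"xyz":[0,0,-0.1],"spin":0},
    {"xyz":[0,0,-0.1],"spin":0},
    {"xyz":[0,0,-0.1],"spin":0},
    {"xyz":[0,0,-0.1],"spin":0},
    {"xyz":[0,0,-0.1],"spin":0},
    {"xyz":[0,0,-0.1],"spin":0},
    {"xyz":[0,0,-0.1],"spin":0},
    {"xyz":[0,0,-0.1],"spin":0},
  ],
)

```text
time: 7.7
tool_pos: [550.3, -354.0, 176.0]
tcp_rot: [3.142, -0.0, 2.851]
contact_force: [0.2, -0.7, -1.4]
grip_width: 30.0
finger_force: 30.0
```

```bash
python3 - <<'E'
from h import *
o=bot.get_obs();print(o['contact_force'],o['moment'],o['grip_width'])
im=bot.capture('wrist');s=bot.capture('scene')
m=np.hstack([cv2.resize(im[60:360,120:520],(400,300)),cv2.resize(s[110:260,280:480],(400,300))]);cv2.imwrite('pics/l1.png',m)
E
```

```text
[ 0.16088708 -0.69519903 -1.38530133] [-0.05312486 -0.02836149 -0.01782968] 29.970114551774817
```

View pics/l1.png

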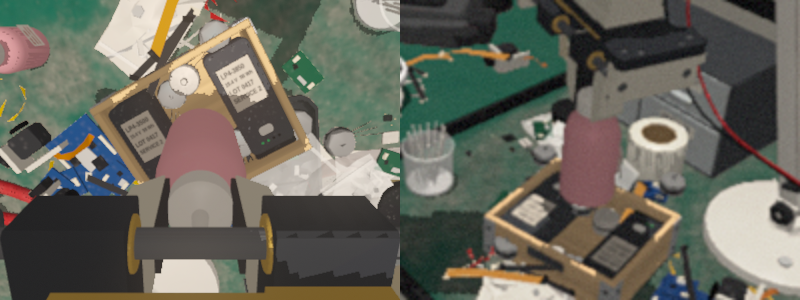

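The bottle hangs upright in the grip and both batteries are still in place. Raising it further and going across to the stand.

Call:
jog_arm(
  targets=[
    {"xyz":[0,0,-0.12],"spin":0},
    {"xyz":[0,0,-0.16],"spin":0},
    {"xyz":[0,0,-0.16],"spin":0},
    {"xyz":[0,0,-0.12],"spin":0},
    {"xyz":[0,0,-0.06],"spin":0},
    {"xyz":[0.056,0.156,0],"spin":0},
    {"xyz":[0.112,0.311,0],"spin":0},
    {"xyz":[0.112,0.311,0],"spin":0},
    {"xyz":[0.112,0.311,0],"spin":0},
    {"xyz":[0.112,0.311,0],"spin":0},
  ],
)

```text
time: 9.05
tool_pos: [543.3, -233.3, 224.6]
tcp_rot: [3.141, -0.001, 2.851]
contact_force: [0.6, -0.2, -1.3]
grip_width: 30.2
finger_force: 30.0
```

Call:
jog_arm(
  targets=[
    {"xyz":[0.112,0.311,0],"spin":0},
    {"xyz":[0.112,0.311,0],"spin":0},
    {"xyz":[0.112,0.311,0],"spin":0},
    {"xyz":[0.112,0.311,0],"spin":0},
    {"xyz":[0.112,0.311,0],"spin":0},
    {"xyz":[0.112,0.311,0],"spin":0},
    {"xyz":[0.112,0.311,0],"spin":0},
    {"xyz":[0.112,0.311,0],"spin":0},
    {"xyz":[0.08,0.22,0],"spin":0},
    {"xyz":[0.04,0.11,0],"spin":0},
  ],
)

```text
time: 10.3
tool_pos: [530.2, 5.3, 225.0]
tcp_rot: [-3.142, -0.0, 2.852]
contact_force: [0.4, -0.2, -1.8]
grip_width: 30.3
finger_force: 30.0
```

```bash
python3 - <<'E'
from h import *
import json
o=bot.get_obs();print(o['time'],o['tool_pos'],o['tcp_rot'],o['grip_width'])
k=bot.get_calibration('wrist');im=bot.capture('wrist')
json.dump({a:np.array(b).tolist() for a,b in k.items()},open('w3.json','w'))
for a in np.arange(0,6.28,.785): 
    u,v=proj(k,[530+54*np.cos(a),16+54*np.sin(a),45]);cv2.circle(im,(int(u),int(v)),1,(0,255,0),-1)
cv2.imwrite('pics/s1.png',cv2.resize(im[0:300,120:520],(800,600)))
E
```

```text
10.3 [530.15518256   5.26625529 224.97328965] [-3.14158871e+00 -3.69449107e-04  2.85192359e+00] 30.270944895712752
```

View pics/s1.png

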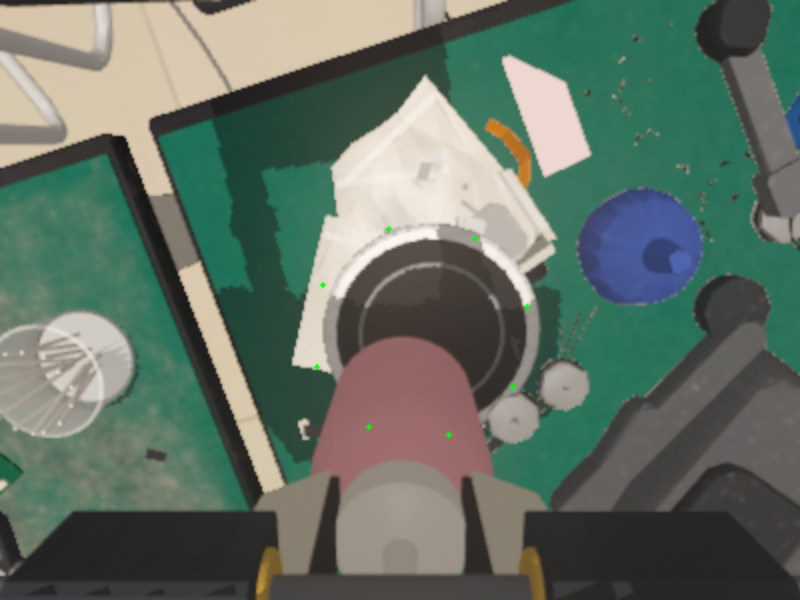

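```bash
python3 - <<'E'
from h import *
import json
from scipy.optimize import least_squares
k=json.load(open('w3.json'));a=np.arange(0,6.28,.01)
def f(c):
    p=np.array([proj(k,[c[0]+54*np.cos(t),c[1]+54*np.sin(t),45]) for t in a])
    p=(p-[120,0])*2
    return [p[:,0].min()-325,p[:,0].max()-539.5,p[:,1].min()-225]
r=least_squares(f,[530,16]);print(r.x,r.fun)
o=bot.get_obs();print(o['tool_pos'],tool([r.x[0]-o['tool_pos'][0],r.x[1]-o['tool_pos'][1],143-o['tool_pos'][2]]))
E
```

```text
[531.771364    21.56824902] [-2.22696589  2.22572009  0.19219759]
[530.21884192   5.73877098 225.060214  ] [0.038 0.195 1.026]
```

The rim spans crop columns 325–539 with its top at row 225, so the stand centre is about (531,20). Moving over it and lowering to about 9 mm above the stand.

Call:
jog_arm(
  targets=[
    {"xyz":[0.02,0.085,0],"spin":0},
    {"xyz":[0.02,0.085,0],"spin":0},
    {"xyz":[0,0,0.1],"spin":0},
    {"xyz":[0,0,0.15],"spin":0},
    {"xyz":[0,0,0.2],"spin":0},
    {"xyz":[0,0,0.2],"spin":0},
    {"xyz":[0,0,0.15],"spin":0},
    {"xyz":[0,0,0.1],"spin":0},
    {"xyz":[0,0,0.03],"spin":0},
    {"xyz":[0,0,0],"spin":0},
  ],
)

```text
time: 11.6
tool_pos: [531.6, 18.0, 150.9]
tcp_rot: [3.141, 0.0, 2.851]
contact_force: [1.2, -0.6, -0.9]
grip_width: 29.7
finger_force: 30.0
```

Call:
jog_arm(
  targets=[
    {"xyz":[0,0,0.02],"spin":0},
    {"xyz":[0,0,0.02],"spin":0},
    {"xyz":[0,0,0.02],"spin":0},
    {"xyz":[0,0,0.02],"spin":0},
    {"xyz":[0,0,0.01],"spin":0},
    {"xyz":[0,0,0.01],"spin":0},
    {"xyz":[0,0,0],"spin":0},
    {"xyz":[0,0,0],"spin":0},
    {"xyz":[0,0,0],"spin":0},
    {"xyz":[0,0,0],"spin":0},
  ],
)

```text
time: 12.85
tool_pos: [531.4, 18.1, 142.8]
tcp_rot: [3.141, 0.0, 2.851]
contact_force: [0.7, -0.7, -0.8]
grip_width: 30.0
finger_force: 30.0
```

```bash
python3 - <<'E'
from h import *
o=bot.get_obs();print(o['time'],o['tool_pos'],o['contact_force'])
im=bot.capture('wrist');s=bot.capture('scene');t=bot.capture('top')
m=np.hstack([im[60:360,120:520],cv2.resize(s[60:180,190:350],(400,300))]);cv2.imwrite('pics/d1.png',m)
E
```

```text
12.85 [531.39199019  18.07551582 142.75345092] [ 0.69765343 -0.67797658 -0.79317267]
```

View pics/d1.png

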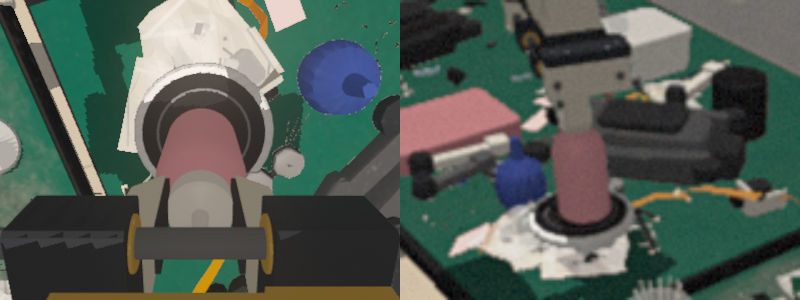

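The bottle is centred on the stand in both views. Lowering the last couple of millimetres.

Call:
jog_arm(
  targets=[
    {"xyz":[0,0,0.006],"spin":0},
    {"xyz":[0,0,0.006],"spin":0},
    {"xyz":[0,0,0.006],"spin":0},
    {"xyz":[0,0,0.004],"spin":0},
    {"xyz":[0,0,0],"spin":0},
    {"xyz":[0,0,0],"spin":0},
    {"xyz":[0,0,0],"spin":0},
    {"xyz":[0,0,0],"spin":0},
    {"xyz":[0,0,0],"spin":0},
    {"xyz":[0,0,0],"spin":0},
  ],
)

```text
time: 14.25
tool_pos: [531.4, 18.1, 140.9]
tcp_rot: [3.142, 0.0, 2.851]
contact_force: [0.3, -0.1, -1.4]
grip_width: 29.9
finger_force: 30.0
```

Call:
jog_arm(
  targets=[
    {"xyz":[0,0,0.006],"spin":0},
    {"xyz":[0,0,0.006],"spin":0},
    {"xyz":[0,0,0],"spin":0},
    {"xyz":[0,0,0],"spin":0},
    {"xyz":[0,0,0],"spin":0},
    {"xyz":[0,0,0],"spin":0},
    {"xyz":[0,0,0],"spin":0},
    {"xyz":[0,0,0],"spin":0},
    {"xyz":[0,0,0],"spin":0},
    {"xyz":[0,0,0],"spin":0},
  ],
)

```text
time: 15.5
tool_pos: [531.9, 18.1, 140.8]
tcp_rot: [3.141, 0.002, 2.851]
contact_force: [-1.4, 0.5, 5.4]
grip_width: 30.2
finger_force: 30.0
```

It's resting on the stand (+5 N). Letting go, then rising straight up.

Call:
jog_arm(
  targets=[
    {"xyz":[0,0,0],"spin":0},
    {"xyz":[0,0,0],"spin":0},
    {"xyz":[0,0,0],"spin":0},
    {"xyz":[0,0,0],"spin":0},
    {"xyz":[0,0,0],"spin":0},
    {"xyz":[0,0,0],"spin":0},
    {"xyz":[0,0,0],"spin":0},
    {"xyz":[0,0,0],"spin":0},
    {"xyz":[0,0,0],"spin":0},
    {"xyz":[0,0,0],"spin":0},
  ],
  gripper=90,
)

```text
time: 16.75
tool_pos: [531.4, 18.1, 140.0]
tcp_rot: [3.142, 0.0, 2.851]
contact_force: [-0.5, 0.1, -0.4]
grip_width: 82.4
finger_force: 0.0
```

Call:
jog_arm(
  targets=[
    {"xyz":[0,0,-0.05],"spin":0},
    {"xyz":[0,0,-0.15],"spin":0},
    {"xyz":[0,0,-0.2],"spin":0},
    {"xyz":[0,0,-0.2],"spin":0},
    {"xyz":[0,0,-0.2],"spin":0},
    {"xyz":[0,0,-0.2],"spin":0},
    {"xyz":[0,0,-0.1],"spin":0},
    {"xyz":[0,0,0],"spin":0},
    {"xyz":[0,0,0],"spin":0},
    {"xyz":[0,0,0],"spin":0},
  ],
)

```text
time: 18.0
tool_pos: [531.1, 18.1, 227.4]
tcp_rot: [-3.141, -0.001, 2.851]
contact_force: [0.2, -0.1, 0.3]
grip_width: 82.8
finger_force: 0.0
```

```bash
python3 - <<'E'
from h import *
o=bot.get_obs();print(o['time'],o['tool_pos'],o['contact_force'])
im=bot.capture('wrist');s=bot.capture('scene')
m=np.hstack([im[60:360,120:520],cv2.resize(s[100:280,200:440],(400,300))]);cv2.imwrite('pics/f1.png',m)
E
```

```text
18.0 [531.08865438  18.08607722 227.38495623] [ 0.18770373 -0.10117199  0.30644593]
```

View pics/f1.png

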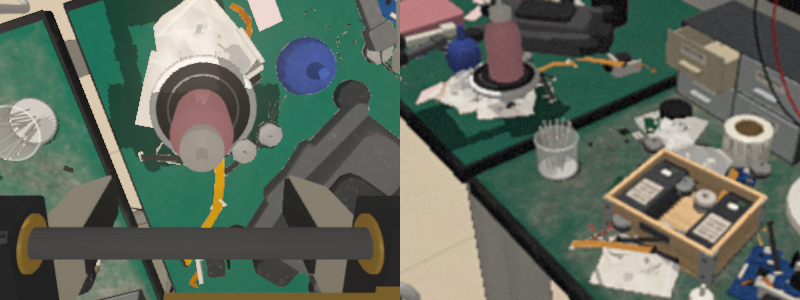

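The bottle stands upright and centred on the stand, at (200,110) in the wrist half. Both batteries lie in the crate and the gripper is clear.

```bash
python3 -c "
from plant import bot
print(bot.close_job())"
```

```text
the job is handed in; nothing more can be done
None
```

The dispenser bottle is standing upright in the middle of the round stand and has been let go. Both batteries are still in their places in the crate. The job was handed in at about 18 s; no verdict came back.

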